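# Clamp an eraser in the cam clamp for stamp carving

## Robot

A 6-joint arm with a two-finger parallel gripper is mounted at the origin on the work surface. World frame = base frame: x ahead of the robot, y to its left, z up, the work surface at z = 0. Lengths are in mm, angles in rad, forces in N, time in s.
With the tool pointing down it reaches from about 325 to 1000 mm from the base axis. Payload 5.1 kg.
Tool frame: the origin (TCP) lies at the very end of the fingers, on their centre line; the grasp point (between the pads) lies 19 mm behind it; z points along the fingers, y is the line along which they close (so a half turn about z gives the same grasp; the last joint's range is limited). The gripper opens to 85 mm and grips with 20 to 120 N. Pads are 22 mm wide; open, the fingers measure 114 mm over their backs; the gripper's body (76 mm by 85 mm) begins 54 mm behind the grasp point. The pads swing forward as they close: fully open they stand 13 mm farther back than shut.
Start: joints at [1.054, 0.124, 1.65, -0, 1.367, -0.083], TCP at [273.227, 589.772, 199.622] pointing down, gripper open.
Joint ranges: [-2.61, 2.61], [-1.02, 2.33], [0.03, 2.71], [-1.35, 4.49], [0.32, 2.68], [-2.91, 2.91]. Speed limits (rad/s): [2.57, 2.57, 3.14, 3.14, 3.14, 3.14].

## Interface

Orientations are given as a rotation vector (axis times angle).
In Python, from station import * gives the robot as it stands.
- The arm moves only by the tool drive_tool, never from a script. Its arguments are lists of equal length, an entry for each row: "delta_pos": the shift along the tool's x, y, z in cm, a list of three; "turn": the turn about the tool's z in degrees; "claw": the finger opening in cm, from 0 to 8.54. A call has exactly 8 rows; each row is the pose to reach, as a shift and turn from the pose commanded when the call began, along the tool's axes at that moment; what a row does not reach only later rows make up. A row lasts 1/8 s, in which the tool goes at most 62.5 mm and 10.7 degrees, less where a joint would pass 70% of its speed; a pose out of reach is approached as far as the arm can. A call with a gripper value outside its range is refused whole. The fingers move at their own pace and stop on an object; the grip force is fixed at half the most. Time passes only in rows, so rows that repeat a pose let the fingers close, or fill a call up. It gives the time, the measured TCP pose, the force, the opening and the grip force at its end, in the units of the state.
- observe(): the state, without advancing time (a new reading comes with each control period).
- snapshot(name): name is "scene" or "side" or "wrist"; returns (picture, depth): 480x640x3 uint8, red, green, blue; 480x640 float32, mm along the optical axis (not along the pixel's ray), 0 where there is no reading.
- camera_info(name): a dict with "fov_y" (degrees; the focal length in pixels is half the picture's height over the tangent of half this angle, whatever the lens; pixels are square), "cx", "cy" (the principal point, pixels), "world_to_cam" (4x4, takes a point from world to camera coordinates). Camera axes: x right, y down, z forward; pixel columns grow to the right and rows downward; lengths in mm; the calibration is good to about 2 mm. A picture is of the moment at which its call begins: read the wrist's pose just before it. camera_info takes no time and is no camera call; for the wrist camera it gives the pose at the moment of the call.
- close_job(): hands the job in; it is judged then, once.
The state is a dict: "clock": time; "joints": joint angles; "dq": joint speeds; "tau": joint torques, N m; "tcp_pos": TCP position; "tool_rot": TCP orientation; "contact_force": force on the tool from outside, world axes, zero at the start; "wrist_torque": the same for the moment, N m; "grip_width": finger opening in mm; "finger_force": force on a finger pad.
Only numpy, scipy, OpenCV 4.12 (cv2) and the standard library are available. Lean on these libraries where they do the work, as an engineer would, in place of code of your own. Each camera call takes 0.05 s, during which the arm holds its last target. There are 200 camera calls.

## Task

Get the eraser ready for stamp carving: lay it flat in the bed of the small carving clamp, its long side along the jaw, midway along the jaw, and let go of it. Then turn the eccentric knob clockwise until its lobe bears on the eraser and holds it against the sprung jaw with about 13 newtons (8 to 18 will do); never squeeze it with more than 25 newtons, and let go of the knob. Leave the other things on the desk where they are.

Things in the scene. Friction and masses are not known exactly. Their poses are not given: they have to be found in the camera images.
- eraser_mid (a point): centre of the loose white hard silicone eraser, a plain block 24 (x) x 50 (y) x 18 (z) mm, about 28 g, lying flat; its long side is its y axis, so gripped by its two ends it is 50 mm wide. Its underside is 9 mm below this point
- eraser: the same eraser; origin at the centre of its underside
- bed (a point): centre of the clamp's bed, on the upper face of its base plate, 8 mm above the desk. Axes: +x from the knob to the sprung jaw, y along the jaw, z up. Laid with its middle over this point, long side along y, the eraser stands 3.5 mm clear of the open lobe and 3 to 10.5 mm clear of the jaw (set by hand, so its place varies and is not told). The bed's ends (+y, -y) are open for fingers
- clamp: the carving clamp, fixed: aluminium base plate 150 x 90 x 8 mm; origin under the bed point, same axes. Its black jaw has a face 44 mm long in y, to 22 mm above the bed with a sloping lead-in at the top, and gives on springs along +x at 5 N per mm, without preload, at most 10 mm
- knob_grip (a point): on the upright axis of the eccentric knob, at mid height of its black bar grip; 27.5 mm to -x and 9 mm to -y of the bed point (clamp axes) and 43 mm above the desk. The bar is 40 mm long, 12 mm thick and 22 mm tall, from 32 to 54 mm above the desk; its length is this point's y axis and turns with the knob
- knob (a joint): turn of the knob in rad, 0 fully open, growing clockwise seen from above, stop at 2.95; it starts between 0 and 0.3; at 0 the bar lies along the clamp's y axis. Its dry friction is a constant 0.14 N m or so, and it stays where it is left
- lobe_mid (a point): centre of the eccentric lobe under the bar: grey polished disc, radius 22, height 18 mm, 10 mm off the knob's axis, on the -x side at knob angle 0; at angle a its face is 10*(1-cos a) mm nearer the jaw. It is 18 mm above the desk. Friction on the eraser about 0.25: each newton of squeeze adds about 0.010*sin a + 0.0055 N m to the moment needed to turn the knob
- cup: bystander: green ceramic cup, 76 mm across, 85 mm tall; origin under its centre
- compass: bystander: chrome drawing compass lying flat, 145 mm long, 16 mm tall at most
- pencil: bystander: red mechanical pencil, 125 mm long, 8 mm thick
- ruler: bystander: aluminium ruler lying flat, 30 x 160 x 4 mm
- tape: bystander: paper tape roll lying flat, 48 mm across, 18 mm tall
- inktin: bystander: flat steel ink-pad tin, 70 x 50 x 14 mm
Mind the look-alikes: they are no part of the job. There is more than one size of the eraser; the job needs the largest.

How it is judged:
By the outcome, as a careful person would: the job done as asked, in the order asked, and still so for the second after the job is handed in, with the robot touching nothing.
It also fails if it takes over 72 s, if anything falls off the work surface, if the arm or the gripper's body presses on something with over 40 N, if the wrist force passes 120 N, or if a joint passes its speed limit or range.

## Working session

There is one attempt and no reset: what is moved stays moved. The work goes in short steps, Python scripts to look and compute and a tool call to move; the robot and the scene stay as the last step left them, time stands still between calls to the robot, and variables do not carry over. Pictures are saved under pics/ and viewed, at most 10 in all, crops included, and the job is handed in when it is done.

Besides the shell and the picture viewer there is one more tool, called after "Call:" as name([rows], argument=value, ...), one row to a line, values as JSON. drive_tool: Moves the arm, as the interface text tells. Its arguments: {"type":"object","properties":{"delta_pos":{"type":"array"},"turn":{"type":"array"},"claw":{"type":"array"}},"required":["delta_pos","turn","claw"]}

```bash
mkdir -p pics; cat > h.py <<'E'
from station import *
import numpy as np, cv2
def save(n,f):
    ci=camera_info(n); p,d=snapshot(n)
    cv2.imwrite(f'pics/{f}.png',p[:,:,::-1]); np.savez(f'{f}.npz',p=p,d=d,W=ci['world_to_cam'],k=[ci['fov_y'],ci['cx'],ci['cy']])
def load(f): return np.load(f'{f}.npz')
def cloud(f):
    z=load(f); d=z['d']; fo,cx,cy=z['k']; F=240/np.tan(np.radians(fo)/2)
    v,u=np.mgrid[:480,:640]; P=np.stack([(u-cx)/F*d,(v-cy)/F*d,d],-1); W=np.linalg.inv(z['W'])
    Q=P@W[:3,:3].T+W[:3,3]; Q[d==0]=np.nan; return Q
def crop(f,u0,v0,u1,v1,s,o):
    cv2.imwrite(f'pics/{o}.png',cv2.resize(cv2.imread(f'pics/{f}.png')[v0:v1,u0:u1],None,fx=s,fy=s,interpolation=cv2.INTER_CUBIC))
E
python3 - <<'E'
from h import *
print(observe()); save('scene','s0'); save('wrist','w0')
E
```

```text
{'clock': 0.0, 'joints': array([ 1.05440929e+00,  1.24545631e-01,  1.65169882e+00, -2.31812627e-05,
        1.36753334e+00, -8.25969560e-02]), 'dq': array([ 7.33953372e-04, -1.70761873e-04,  1.77668437e-03,  1.82873087e-04,
       -1.35138024e-03,  5.50610723e-05]), 'tau': array([ 1.64349121e-04, -4.23593152e+01, -3.65463316e+01,  3.60759316e-05,
        6.87037056e-03,  6.82389739e-06]), 'tcp_pos': array([272.88730197, 589.17105074, 198.31222298]), 'tool_rot': array([-0.67592423, -3.0673777 ,  0.00328948]), 'contact_force': array([-0.12464041, -0.41112115,  0.97094994]), 'wrist_torque': array([ 0.01096252, -0.03337091,  0.06063943]), 'finger_force': 0.0, 'grip_width': 85.0696413867653}
```

View pics/s0.png

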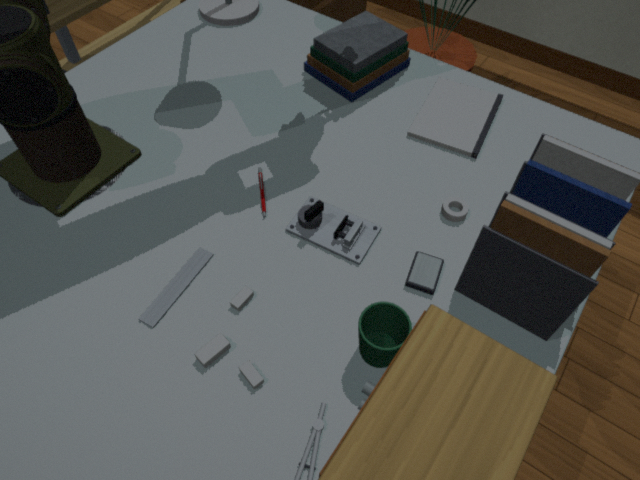

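Three white blocks are at (242,298), (213,350) and (251,375). The one at (213,350) looks largest. The clamp is at (335,230), with its knob at (313,212) and jaw at (348,230). Next I'll measure all of these and take an enlarged crop.

```bash
python3 - <<'E'
from h import *
Q=cloud('s0')
z=Q[...,2]
for n,(u,v) in dict(a=(242,298),b=(213,350),c=(251,375)).items():
    w=np.s_[v-26:v+26,u-28:u+28]; q=Q[w]; m=(q[...,2]>5)&(q[...,2]<30)
    nl,l,st,_=cv2.connectedComponentsWithStats(m.astype(np.uint8)); k=l[26,28] or 1+np.argmax(st[1:,4])
    g=q[l==k]; t=g[g[:,2]>np.percentile(g[:,2],90)-3]
    print(n,len(g),np.percentile(g[:,2],[50,90]),cv2.minAreaRect(t[:,:2].astype(np.float32)))
print('desk',np.nanmedian(z[300:330,290:330]))
w=np.s_[190:270,280:390]; q=Q[w].reshape(-1,3)
for lo,hi in((5,12),(45,60),(22,36)):
    g=q[(q[:,2]>lo)&(q[:,2]<hi)]; print(lo,len(g),cv2.minAreaRect(g[:,:2].astype(np.float32)))
for n,(u,v) in dict(cup=(385,315),board=(440,380),tape=(455,208),tin=(425,270),pencil=(262,190)).items(): print(n,Q[v,u].round())
a=cv2.imread('pics/s0.png')
b=np.hstack([cv2.resize(a[275:395,185:275],(390,520),interpolation=2),cv2.resize(a[190:270,280:390],(400,520),interpolation=2)])
cv2.imwrite('pics/c0.png',cv2.convertScaleAbs(b,alpha=1.2))
E
```

```text
a 294 [13.41645929 15.2433534 ] ((485.6082458496094, -38.936527252197266), (19.279409408569336, 38.3384895324707), 0.3113638460636139)
b 605 [17.82683632 19.69594933] ((508.64459228515625, -133.4020233154297), (49.60212707519531, 24.312252044677734), 79.64592742919922)
c 358 [13.77136653 15.36625669] ((579.6505126953125, -128.428466796875), (18.404876708984375, 37.839046478271484), 75.20571899414062)
desk 0.05090157374638693
5 2290 ((525.531005859375, 166.6087646484375), (150.3657989501953, 92.93260955810547), 5.66079568862915)
45 172 ((491.039794921875, 153.54837036132812), (40.260353088378906, 13.562871932983398), 82.03651428222656)
22 548 ((515.2843627929688, 164.07688903808594), (113.59442138671875, 53.67049026489258), 7.630010604858398)
cup [699.  47.  53.]
board [812. -38. 150.]
tape [684. 344.  -1.]
tin [705. 177.  15.]
pencil [365. 162.   7.]
```

View pics/c0.png

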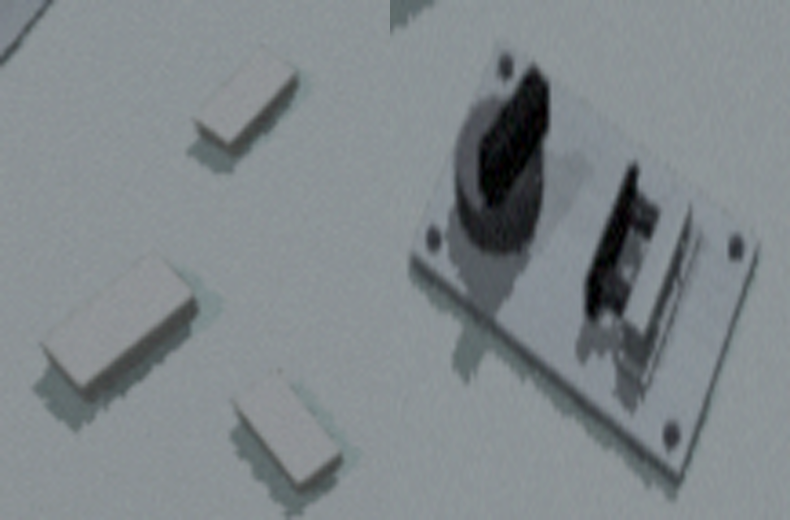

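View pics/w0.png

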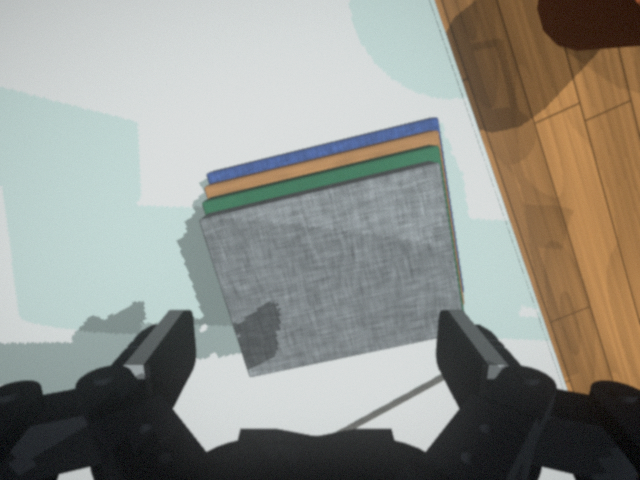

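The largest eraser is the one at (213,350): it measures 49.6 x 24.3 mm at (508.6, -133.4), against about 38 x 19 mm for the other two, and the crop confirms it. I'll move above it.

Call:
drive_tool([
  [-3.2, -3.5, 0.3],
  [-6.5, -7, 0.6],
  [-9.7, -10.4, 0.9],
  [-12.9, -13.9, 1.2],
  [-16.2, -17.4, 1.5],
  [-19.4, -20.9, 1.8],
  [-22.6, -24.4, 2.1],
  [-25.9, -27.8, 2.5],
], turn=[-1, -2, -3, -3, -3, -3, -3, -3], claw=[8.5, 8.5, 8.5, 8.5, 8.5, 8.5, 8.5, 8.5])

```text
clock: 1.1
tcp_pos: [391.4, 227.1, 174.2]
tool_rot: [-0.595, -3.085, 0.0]
contact_force: [0.9, 0.4, -0.2]
grip_width: 84.6
finger_force: 0.0
```

Call:
drive_tool([
  [-3, -3.6, 0.5],
  [-6, -7.3, 1.0],
  [-9.1, -10.9, 1.5],
  [-12.1, -14.6, 2],
  [-15.2, -18.2, 2.5],
  [-18.2, -21.8, 3],
  [-21.2, -25.5, 3.5],
  [-24.3, -29.1, 4],
], turn=[-1, -3, -5, -7, -9, -10, -11, -11.4], claw=[8.5, 8.5, 8.5, 8.5, 8.5, 8.5, 8.5, 8.5])

```text
clock: 2.1
tcp_pos: [508.5, -133.4, 134.1]
tool_rot: [-0.286, -3.128, -0.0]
contact_force: [0.7, -0.1, -0.0]
grip_width: 84.8
finger_force: 0.0
```

```bash
cat >> h.py <<'E'
from scipy.spatial.transform import Rotation as Ro
def tool():
    s=observe(); R=Ro.from_rotvec(s['tool_rot']).as_matrix(); return s,R
def rel(xyz,yaw=None):
    s,R=tool(); d=R.T@(np.array(xyz)-s['tcp_pos'])/10
    y=np.degrees(np.arctan2(R[1,1],R[0,1])); print('tcp',s['tcp_pos'].round(1),'yaw y',y.round(2),'clock',s['clock'])
    print('delta cm',d.round(2),'turn', None if yaw is None else round((y-yaw+180)%360-180,2))
E
python3 - <<'E'
from h import *
rel([508.6,-133.4,5],79.6); save('wrist','w1')
Q=cloud('w1'); z=Q[...,2]; m=(z>14)&(z<22)&(abs(Q[...,0]-508)<50)&(abs(Q[...,1]+133)<50)
n,l,st,c=cv2.connectedComponentsWithStats(m.astype(np.uint8)); k=1+np.argmax(st[1:,4])
print(st[k],cv2.minAreaRect(Q[l==k][:,:2].astype(np.float32)))
E
```

```text
tcp [ 508.5 -133.4  134.1] yaw y 79.54 clock 2.1
delta cm [-1.000e-02 -0.000e+00  1.291e+01] turn -0.06
[ 283  211   69   33 2143] ((508.0433654785156, -131.86972045898438), (49.975650787353516, 24.14617156982422), 79.59166717529297)
```

View pics/w1.png

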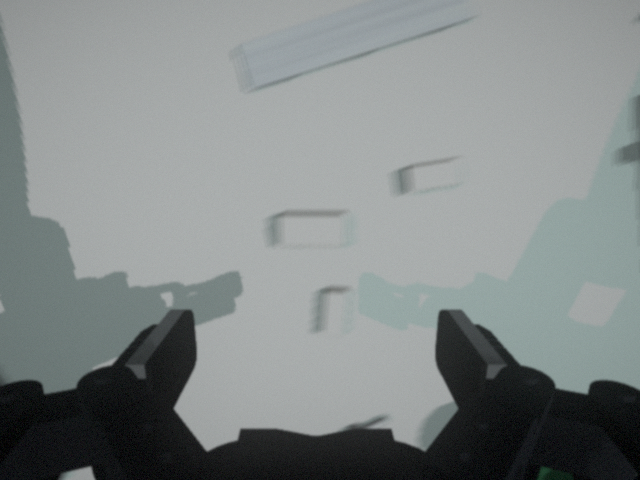

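The picture shows the eraser at (310,228), centred about 1 mm off in y. The smaller one at (332,308) is well clear. I'll descend and grip it by its ends.

Call:
drive_tool([
  [0, 0.1, 3.5],
  [0, 0.1, 7],
  [0, 0.1, 10],
  [0, 0.1, 12],
  [0, 0.1, 12.8],
  [0, 0.1, 12.8],
  [0, 0.1, 12.8],
  [0, 0.1, 12.8],
], turn=[0, 0, 0, 0, 0, 0, 0, 0], claw=[8.5, 8.5, 8.5, 8.5, 7.0, 5.5, 4.5, 4.5])

```text
clock: 3.15
tcp_pos: [509.6, -131.2, 7.8]
tool_rot: [0.286, 3.127, -0.001]
contact_force: [0.5, 1.2, -0.6]
grip_width: 45.3
finger_force: 0.0
```

Call:
drive_tool([
  [0, 0, 0],
  [0, 0, 0],
  [0, 0, 0],
  [0, 0, -2],
  [0, 0, -5],
  [0, 0, -8],
  [0, 0, -8],
  [0, 0, -8],
], turn=[0, 0, 0, 0, 0, 0, 0, 0], claw=[4.5, 4.5, 4.5, 4.5, 4.5, 4.5, 4.5, 4.5])

```text
clock: 4.15
tcp_pos: [508.1, -130.7, 85.6]
tool_rot: [-0.286, -3.127, -0.001]
contact_force: [-1.1, 0.2, 0.7]
grip_width: 45.2
finger_force: 0.0
```

```bash
python3 - <<'E'
from h import *
rel([517.5,165.2,90],95.7)
rel([560,169,150],95.7)
E
```

```text
tcp [ 508.1 -130.7   85.6] yaw y 79.54 clock 4.15
delta cm [ 4.45 29.27 -0.42] turn -16.16
tcp [ 508.1 -130.7   85.6] yaw y 79.54 clock 4.15
delta cm [ 0.35 30.41 -6.43] turn -16.16
```

The fingers closed to 45 mm with no force, so they missed or slipped. I'll take a picture.

```bash
python3 - <<'E'
from h import *
save('scene','s1'); save('wrist','w2')
Q=cloud('s1')
u,v=213,350
q=Q[v-50:v+50,u-60:u+90]; m=(q[...,2]>14)&(q[...,2]<24)
n,l,st,c=cv2.connectedComponentsWithStats(m.astype(np.uint8))
for k in range(1,n):
    if st[k,4]>60: g=q[l==k]; print(st[k],cv2.minAreaRect(g[:,:2].astype(np.float32)))
a=cv2.imread('pics/s1.png')[260:410,150:300]; b=cv2.imread('pics/w2.png')
cv2.imwrite('pics/c1.png',np.hstack([cv2.resize(a,(360,360),interpolation=2),cv2.resize(b,(440,330))[:, :] if 0 else cv2.resize(b,(440,360))]))
E
```

```text
[ 42  33  35  32 515] ((508.571044921875, -133.3682861328125), (50.281768798828125, 25.500654220581055), 81.23198699951172)
[ 86  60  22  25 146] ((580.1636962890625, -129.0886993408203), (17.79367446899414, 37.0369873046875), 74.60102844238281)
```

View pics/c1.png

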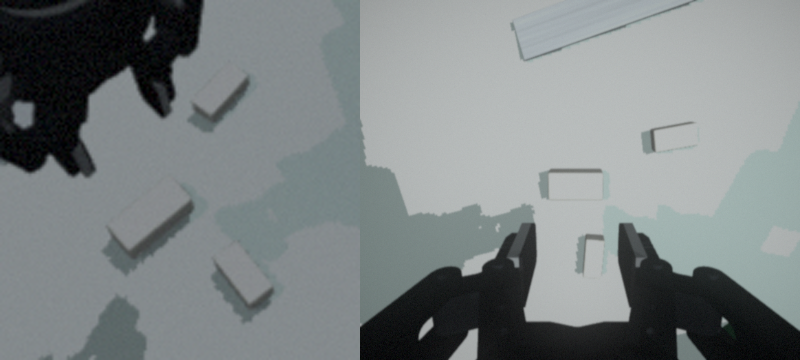

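The eraser wasn't touched: it still lies at (508.6,-133.4), so the fingers probably passed over its top. I'll check the height of the fingertips relative to the reported TCP.

```bash
python3 - <<'E'
from h import *
save('side','d1'); s,R=tool(); print(s['tcp_pos'].round(1))
for f in('s1','d1','w2'):
    Q=cloud(f).reshape(-1,3); q=(Q-s['tcp_pos'])@R   # tool frame
    g=q[(abs(q[:,0])<25)&(abs(q[:,1])<60)&(q[:,2]>-45)&(q[:,2]<20)]
    print(f,len(g))
    for sgn in(-1,1):
        h=g[g[:,1]*sgn>0]
        if len(h)>20: print(sgn,'tip z',np.percentile(h[:,2],[95,99,100]).round(1), 'x',np.percentile(h[:,0],[2,50,98]).round(1),'y',np.percentile(h[h[:,2]>-20][:,1],[2,50,98]).round(1))
E
```

```text
[ 507.7 -130.5   84.9]
s1 61Traceback (most recent call last):
  File "<stdin>", line 9, in <module>
    return _quantile_unchecked(
        a, q, axis, out, overwrite_input, method, keepdims, weights)
    return _ureduce(a,
                    func=_quantile_ureduce_func,
    ...<5 lines>...
                    overwrite_input=overwrite_input,
                    method=method)
    r = func(a, **kwargs)
    result = _quantile(arr,
                       quantiles=q,
    ...<2 lines>...
                       out=out,
                       weights=wgt)
    slices_having_nans = np.isnan(arr[-1, ...])
                                  ~~~^^^^^^^^^
IndexError: index -1 is out of bounds for axis 0 with size 0
```

```bash
python3 - <<'E'
from h import *
s,R=tool()
for f in('s1','w2','d1'):
    Q=cloud(f); q=(Q-s['tcp_pos'])@R
    if f=='s1':
        for u,v in((185,331),(183,326),(180,320),(219,306),(217,302),(214,296)): print((u,v),Q[v,u].round(1),'tool',q[v,u].round(1))
    m=(abs(q[...,0])<80)&(abs(q[...,1])<90)&(Q[...,2]>40)
    g=q[m]; print(f,len(g),np.percentile(g[:,2],[50,95,99.5]).round(1) if len(g) else '')
    z=load(f); fo,cx,cy=z['k']; F=240/np.tan(np.radians(fo)/2)
    for p in(s['tcp_pos'],s['tcp_pos']+R[:,1]*22,s['tcp_pos']-R[:,1]*22,):
        c=z['W']@np.r_[p,1]; print('proj tcp',(F*c[:2]/c[2]+[cx,cy]).round(0))
E
```

```text
(185, 331) [ 513.1 -161.3  130.2] tool [-10.8 -29.3 -45.4]
(183, 326) [ 513.3 -160.9  144.4] tool [-10.9 -28.8 -59.6]
(180, 320) [ 516.4 -162.3  167.2] tool [-14.1 -29.6 -82.3]
(219, 306) [ 523.1 -108.1  127.4] tool [-11.   24.9 -42.5]
(217, 302) [ 523.3 -109.2  140.5] tool [-11.4  23.8 -55.7]
(214, 296) [ 522.2 -109.9  156.5] tool [-10.3  22.9 -71.7]
s1 26045 [-327.6 -107.   -52. ]
proj tcp [205. 326.]
proj tcp [217. 316.]
proj tcp [192. 337.]
w2 61565 [-102.3  -58.5  -39.6]
proj tcp [315. 287.]
proj tcp [363. 287.]
proj tcp [267. 287.]
d1 17277 [-334.8 -143.2  -88.9]
proj tcp [334. 344.]
proj tcp [332. 332.]
proj tcp [335. 357.]
```

View pics/d1.png

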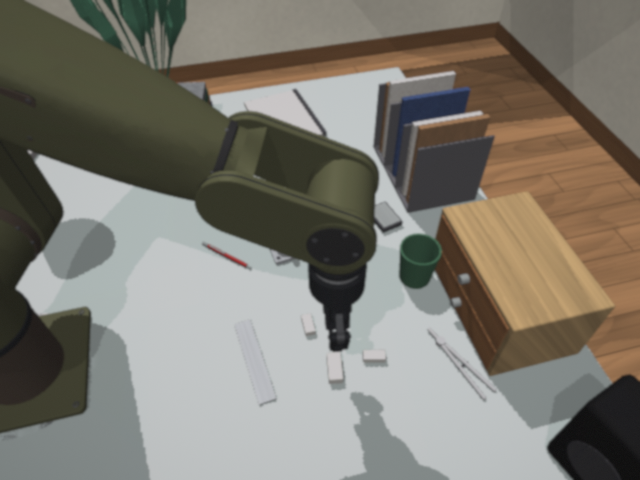

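The side view shows the gripper at (340,335), clearly above the eraser at (335,368). The scene depth puts the fingertips about 40 mm behind the reported TCP. I'll measure that precisely.

```bash
python3 - <<'E'
from h import *
s,R=tool()
for f in('w2','s1','w1'):
    Q=cloud(f); 
    if f=='w1': q=(Q-np.array([508.5,-133.4,134.1]))@R
    else: q=(Q-s['tcp_pos'])@R
    m=(abs(q[...,0])<30)&(abs(q[...,1])<62)&(q[...,2]>-80)&(Q[...,2]>45)
    for sg in(-1,1):
        g=q[m&(q[...,1]*sg>0)]
        print(f,sg,len(g),'max z',np.sort(g[:,2])[-8:].round(1),'hist',np.histogram(g[:,2],np.arange(-80,0,5))[0])
        t=g[g[:,2]>g[:,2].max()-8]; print('  tip x',t[:,0].min().round(1),t[:,0].max().round(1),'y',t[:,1].min().round(1),t[:,1].max().round(1))
E
```

```text
w2 -1 3907 max z [-34.7 -34.5 -34.5 -34.5 -34.5 -34.4 -34.4 -33.7] hist [616 717 419 472 444 399 371 298 157  14   0   0   0   0   0]
  tip x -10.3 12.3 y -34.2 -22.0
w2 1 3888 max z [-34.6 -34.6 -34.4 -34.4 -34.4 -34.2 -33.9 -33.8] hist [596 721 426 469 447 388 368 293 167  13   0   0   0   0   0]
  tip x -10.6 11.9 y 22.5 34.4
s1 -1 173 max z [-41.5 -41.4 -40.4 -40.1 -39.7 -38.9 -38.9 -37.7] hist [24 12 20 20 24 28 23 18  4  0  0  0  0  0  0]
  tip x -11.5 0.3 y -36.9 -23.7
s1 1 221 max z [-38.  -37.9 -37.2 -36.9 -36.6 -35.3 -35.1 -34.9] hist [18 30 22 33 26 29 24 24 14  1  0  0  0  0  0]
  tip x -11.7 10.4 y 21.2 31.4
w1 -1 4060 max z [-44.7 -44.6 -44.6 -44.5 -44.4 -44.1 -44.1 -43.7] hist [575 755 737 627 575 481 296  14   0   0   0   0   0   0   0]
  tip x -10.7 12.2 y -53.8 -41.8
w1 1 4061 max z [-44.3 -44.3 -44.3 -44.2 -44.2 -44.1 -44.  -43.9] hist [579 756 720 654 571 473 297  11   0   0   0   0   0   0   0]
  tip x -10.8 11.9 y 42.3 54.4
```

The actual tips sit about 35 mm behind the reported TCP at 45 mm opening (44 mm when fully open), and both cameras agree. I'll allow for that, descend and grip again, checking the force.

Call:
drive_tool([
  [0, 0, 1],
  [0, 0, 4],
  [0, 0, 7],
  [0, 0, 9.5],
  [0, 0, 11],
  [0, 0, 11.5],
  [0, 0, 11.5],
  [0, 0, 11.5],
], turn=[0, 0, 0, 0, 0, 0, 0, 0], claw=[8, 7.5, 7, 7, 7, 7, 6, 4.5])

```text
clock: 5.3
tcp_pos: [510.2, -131.4, -26.7]
tool_rot: [0.286, 3.126, -0.001]
contact_force: [0.4, 0.4, 0.6]
grip_width: 48.2
finger_force: 62.4
```

Call:
drive_tool([
  [0, 0, 0],
  [0, 0, 0],
  [0, 0, 0],
  [0, 0, 0],
  [0, 0, 0],
  [0, 0, 0],
  [0, 0, 0],
  [0, 0, 0],
], turn=[0, 0, 0, 0, 0, 0, 0, 0], claw=[4.5, 4.5, 4.5, 4.5, 4.5, 4.5, 4.5, 4.5])

```text
clock: 6.3
tcp_pos: [510.0, -131.3, -27.0]
tool_rot: [0.286, 3.126, -0.001]
contact_force: [-0.1, 0.1, 6.2]
grip_width: 48.5
finger_force: 63.1
```

It's gripped at 63 N, so I'll lift it and go beside the clamp.

Call:
drive_tool([
  [0, 0, -3],
  [0, 0, -7],
  [0, 2, -11.2],
  [-0.2, 6, -11.2],
  [-0.4, 10, -11.2],
  [-0.6, 14.5, -11.2],
  [-0.8, 19, -11.2],
  [-1, 23, -11.2],
], turn=[0, 0, 0, -3, -6, -9, -12, -14], claw=[4.5, 4.5, 4.5, 4.5, 4.5, 4.5, 4.5, 4.5])

```text
clock: 7.3
tcp_pos: [560.0, 95.0, 83.2]
tool_rot: [0.1, -3.139, 0.0]
contact_force: [0.4, 0.4, -1.0]
grip_width: 48.4
finger_force: 62.5
```

```bash
python3 - <<'E'
from h import *
rel([580,171,85],95.7); print(tool()[0]['grip_width'])
E
```

```text
tcp [560.   95.   83.2] yaw y 93.64 clock 7.3
delta cm [-2.48  7.46 -0.19] turn -2.06
48.38694700752964
```

Call:
drive_tool([
  [-0.5, 2, 0],
  [-1, 4, 0],
  [-1.5, 5.5, 0],
  [-2, 6.5, 0],
  [-2.5, 7.5, 0],
  [-2.5, 7.5, 0],
  [-2.5, 7.5, 0],
  [-2.5, 7.5, 0],
], turn=[-1, -2, -2, -2, -2, -2, -2, -2], claw=[4.5, 4.5, 4.5, 4.5, 4.5, 4.5, 4.5, 4.5])

```text
clock: 8.3
tcp_pos: [580.5, 169.4, 83.6]
tool_rot: [0.151, -3.138, 0.0]
contact_force: [-0.2, 0.3, -0.0]
grip_width: 48.3
finger_force: 62.5
```

```bash
python3 - <<'E'
from h import *
s,R=tool(); save('wrist','w3'); np.savez('t3.npz',p=s['tcp_pos'],R=R); print(s['tcp_pos'],s['clock'])
Q=cloud('w3'); q=(Q-s['tcp_pos'])@R
def rect(lo,hi,x=(440,620),y=(80,250)):
    m=(Q[...,2]>lo)&(Q[...,2]<hi)&(Q[...,0]>x[0])&(Q[...,0]<x[1])&(Q[...,1]>y[0])&(Q[...,1]<y[1])
    n,l,st,c=cv2.connectedComponentsWithStats(m.astype(np.uint8))
    for k in range(1,n):
        if st[k,4]>150: print((lo,hi),st[k],cv2.minAreaRect(Q[l==k][:,:2].astype(np.float32)))
rect(5,11); rect(50,57); rect(24,33); 
E
```

```text
[580.5484078  169.42405842  83.56411204] 8.3
(5, 11) [  241    17   162   257 26923] ((525.7548217773438, 168.2965545654297), (150.70033264160156, 90.30543518066406), 5.803756237030029)
(5, 11) [304 191  37  21 672] ((552.6734619140625, 171.15264892578125), (12.20092487335205, 22.304424285888672), 5.654806613922119)
(50, 57) [ 261   63   86   44 2273] ((491.1867980957031, 155.6083526611328), (40.16920852661133, 12.265146255493164), 82.53849029541016)
(24, 33) [ 269   25   82   62 3085] ((471.7052307128906, 158.614501953125), (43.652339935302734, 23.750770568847656), 79.59366607666016)
(24, 33) [275  94  56  20 450] ((499.89794921875, 154.4517822265625), (30.328563690185547, 6.379913330078125), 82.70967102050781)
(24, 33) [ 284  177   78   16 1035] ((540.6644897460938, 169.88430786132812), (8.551750183105469, 43.752262115478516), 5.935734748840332)
(24, 33) [ 278  215   90   22 1881] ((564.5263061523438, 172.27505493164062), (12.649962425231934, 52.0578727722168), 5.760571002960205)
```

View pics/w3.png

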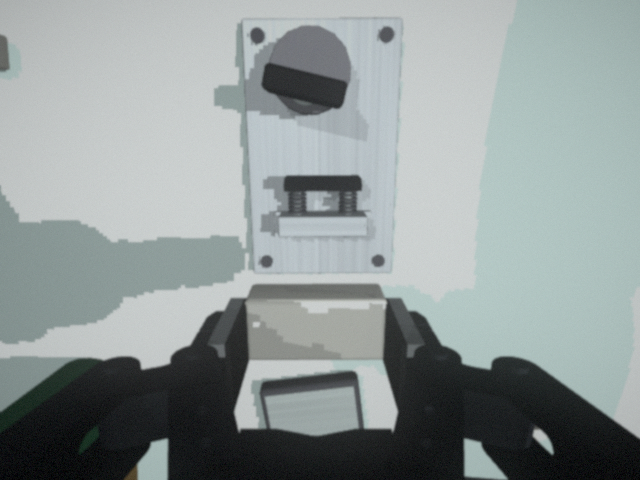

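Clamp geometry from this view:
- **Yaw:** 5.8°.
- **Knob axis:** (491.2, 155.6).
- **Bed:** about (517.6, 167.3).
- **Jaw:** black bar at (322,183) in the picture; its face is about 19 mm from the bed centre.

The eraser is held at (315,320). I'll check its position in the grip.

```bash
python3 - <<'E'
from h import *
t=np.load('t3.npz'); p,R=t['p'],t['R']; Q=cloud('w3'); q=(Q-p)@R
for u,v in((315,288),(315,295),(315,302),(315,320),(315,340),(315,357)): print((u,v),q[v,u].round(1))
m=(abs(q[...,0])<25)&(abs(q[...,1])<21)&(q[...,2]>-60)&(q[...,2]<-15)
g=q[m]; print(len(g),[np.percentile(g[:,i],[0.5,50,99.5]).round(1) for i in range(3)])
b=np.array([517.64,167.34]); c=np.radians(5.8); X=np.array([np.cos(c),np.sin(c)]); Y=np.array([-X[1],X[0]])
# jaw face profile in clamp frame
r=Q[...,:2]-b; xc=r@X; yc=r@Y; z=Q[...,2]
m=(abs(yc)<18)&(xc>10)&(xc<32)
for lo in range(6,34,3):
    s=m&(z>lo)&(z<lo+3); 
    if s.sum()>5: print('z',lo,s.sum(),np.percentile(xc[s],[1,50,99]).round(1))
rel([*b,60],95.8)
E
```

```text
(315, 288) [ 13.1   0.2 -34. ]
(315, 295) [ 13.6   0.2 -41.7]
(315, 302) [ 12.1   0.2 -44.5]
(315, 320) [  5.3   0.2 -44.5]
(315, 340) [ -2.1   0.2 -45.2]
(315, 357) [ -9.6   0.2 -44. ]
9010 [array([-10.2,   5.1,  13.6]), array([-20.8,   0.2,  20.8]), array([-46.4, -44.7, -29.5])]
z 6 1016 [10.1 15.4 31.8]
z 9 93 [10.5 17.5 31. ]
z 12 34 [18.9 19.  31.4]
z 15 44 [19.  19.2 31.5]
z 18 76 [18.9 28.7 31.8]
z 21 187 [19.  28.8 31.9]
z 24 247 [18.9 20.  31.6]
z 27 498 [20.3 22.8 25.9]
z 30 143 [21.6 23.2 25.3]
tcp [580.5 169.5  83.6] yaw y 95.51 clock 8.35
delta cm [6.28 0.39 2.36] turn -0.29
```

Call:
drive_tool([
  [1.5, 0.1, 0.5],
  [3, 0.2, 1],
  [4.5, 0.3, 2],
  [5.5, 0.4, 3],
  [6.1, 0.4, 4],
  [6.1, 0.4, 5],
  [6.1, 0.4, 5],
  [6.1, 0.4, 5],
], turn=[-0.3, -0.3, -0.3, -0.3, -0.3, -0.3, -0.3, -0.3], claw=[4.5, 4.5, 4.5, 4.5, 4.5, 4.5, 4.5, 4.5])

```text
clock: 9.35
tcp_pos: [520.2, 168.0, 33.9]
tool_rot: [-0.16, 3.137, 0.0]
contact_force: [0.2, -0.0, 0.1]
grip_width: 48.3
finger_force: 62.5
```

```bash
python3 - <<'E'
from h import *
s,R=tool(); save('wrist','w4')
Q=cloud('w4'); q=(Q-s['tcp_pos'])@R; print(s['tcp_pos'].round(1))
m=(Q[...,2]>50)&(Q[...,2]<57)&(q[...,0]>10)&(q[...,0]<60)&(abs(q[...,1])<40)
n,l,st,c=cv2.connectedComponentsWithStats(m.astype(np.uint8)); k=1+np.argmax(st[1:,4]); print('bar tool',st[k],cv2.minAreaRect(q[l==k][:,:2].astype(np.float32)))
m=(abs(q[...,0])<25)&(abs(q[...,1])<21)&(q[...,2]>-50)&(q[...,2]<-20)
g=q[m]; print('eraser x',np.percentile(g[:,0],[.5,99.5]),'z',np.percentile(g[:,2],[.5,99.5]))
m=(Q[...,2]>5)&(Q[...,2]<11); print('plate',m.sum(),cv2.minAreaRect(q[m][:,:2].astype(np.float32)))
rel([517.64,167.34,-18],95.8)
E
```

```text
[520.2 168.   33.9]
bar tool [ 240  208  103   50 3022] ((30.140613555908203, -9.223905563354492), (12.405606269836426, 40.208953857421875), 13.310210227966309)
eraser x [-10.2679209   23.93399708] z [-46.32926351 -20.26609165]
plate 23738 ((21.997161865234375, -0.4141578674316406), (205.93873596191406, 90.30625915527344), 0.08917783200740814)
tcp [520.3 168.   34.1] yaw y 95.84 clock 9.4
delta cm [ 0.28 -0.04  5.21] turn 0.04
```

The alignment is good, with the eraser 1.3 mm toward the jaw from the bed point. I'll lower it and release.

Call:
drive_tool([
  [0, 0, 1.5],
  [0, 0, 3],
  [0, 0, 4],
  [0, 0, 4.7],
  [0, 0, 5.0],
  [0, 0, 5.2],
  [0, 0, 5.2],
  [0, 0, 5.2],
], turn=[0, 0, 0, 0, 0, 0, 0, 0], claw=[4.5, 4.5, 4.5, 4.5, 4.5, 4.5, 4.5, 4.5])

```text
clock: 10.4
tcp_pos: [519.9, 168.0, -18.0]
tool_rot: [-0.16, 3.137, 0.0]
contact_force: [-0.5, 0.6, -0.0]
grip_width: 48.7
finger_force: 62.5
```

Call:
drive_tool([
  [0, 0, 0],
  [0, 0, 0],
  [0, 0, 0],
  [0, 0, -0.3],
  [0, 0, -2],
  [0, 0, -5],
  [0, 0, -8],
  [0, 0, -8],
], turn=[0, 0, 0, 0, 0, 0, 0, 0], claw=[5.4, 5.8, 6.2, 6.2, 6.2, 6.2, 6.2, 6.2])

```text
clock: 11.4
tcp_pos: [522.5, 168.6, 66.0]
tool_rot: [-0.16, 3.13, 0.002]
contact_force: [-0.6, -0.4, -0.6]
grip_width: 61.7
finger_force: 0.0
```

```bash
python3 - <<'E'
from h import *
s,R=tool(); save('wrist','w5'); save('scene','s5')
for f in('w5','s5'):
    Q=cloud(f)
    b=np.array([517.64,167.34]); c=np.radians(5.8); X=np.array([np.cos(c),np.sin(c)]); Y=np.array([-X[1],X[0]])
    r=Q[...,:2]-b; K=np.stack([r@X,r@Y],-1); z=Q[...,2]
    m=(z>23.5)&(z<29)&(abs(K[...,0])<18)&(abs(K[...,1])<35)
    n,l,st,_=cv2.connectedComponentsWithStats(m.astype(np.uint8)); k=1+np.argmax(st[1:,4])
    print(f,'eraser clamp frame',st[k],np.median(z[l==k]),cv2.minAreaRect(K[l==k].astype(np.float32)))
rel([491.2,155.6,60],172.5)
E
```

```text
w5 eraser clamp frame [ 270  231   91   42 3686] 25.855890141667373 ((0.5878391265869141, 0.8010692596435547), (49.84919357299805, 24.280242919921875), 89.59722137451172)
s5 eraser clamp frame [318 208  25  24 290] 25.77753480783838 ((1.1771936416625977, -0.689361572265625), (24.43362045288086, 51.756168365478516), 0.24696572124958038)
tcp [519.7 168.   62.2] yaw y 95.84 clock 11.5
delta cm [ 2.96 -0.94  0.21] turn -76.66
```

The eraser lies flat and centred: its top is 25.8 mm above the desk and it is square to the jaw. Now the knob. I'll move over its axis and turn the gripper across the bar.

Call:
drive_tool([
  [0.5, -0.1, 0],
  [1, -0.3, 0],
  [1.5, -0.5, 0],
  [2, -0.7, 0],
  [2.5, -0.8, 0],
  [3, -0.92, 0],
  [3, -0.92, 0],
  [3, -0.92, 0],
], turn=[-9.6, -19.2, -28.8, -38.4, -48, -57.5, -67.1, -76.7], claw=[4, 4, 4, 4, 4, 4, 4, 4])

```text
clock: 12.5
tcp_pos: [489.2, 155.4, 59.8]
tool_rot: [2.077, -2.353, -0.003]
contact_force: [0.7, 0.5, 0.4]
grip_width: 40.0
finger_force: 0.0
```

```bash
python3 - <<'E'
from h import *
s,R=tool(); save('wrist','w6'); print(s['joints'].round(2))
Q=cloud('w6'); q=(Q-s['tcp_pos'])@R
m=(Q[...,2]>50)&(Q[...,2]<57)&(np.hypot(q[...,0],q[...,1])<35)
n,l,st,c=cv2.connectedComponentsWithStats(m.astype(np.uint8)); k=1+np.argmax(st[1:,4]); print('bar tool',st[k],cv2.minAreaRect(q[l==k][:,:2].astype(np.float32)))
m=(abs(q[...,0])<25)&(abs(q[...,1])<40)&(q[...,2]>-80)&(q[...,2]<-25)&(Q[...,2]>70); print('tip z',np.sort(q[m][:,2])[-20])
rel([491.2,155.6,2],172.5)
E
```

```text
[ 0.2  -0.04  2.07  0.    1.12 -2.81]
bar tool [ 298  239   26   81 1992] ((-0.08876800537109375, -2.0979437828063965), (11.971244812011719, 40.15950012207031), 89.71754455566406)
tip z -33.687688644978486
tcp [489.3 155.4  59.9] yaw y 173.05 clock 12.55
delta cm [-0.04 -0.2   5.79] turn 0.55
```

Call:
drive_tool([
  [0, -0.2, 0.5],
  [0, -0.2, 2],
  [0, -0.2, 3.5],
  [0, -0.2, 5],
  [0, -0.2, 5.7],
  [0, -0.2, 5.7],
  [0, -0.2, 5.7],
  [0, -0.2, 5.7],
], turn=[0.4, 0.4, 0.4, 0.4, 0.4, 0.4, 0.4, 0.4], claw=[4, 4, 4, 4, 4, 4, 4, 4])

```text
clock: 13.55
tcp_pos: [493.3, 155.6, 5.4]
tool_rot: [-2.063, 2.367, -0.001]
contact_force: [0.3, -0.7, 0.3]
grip_width: 40.4
finger_force: 0.0
```

```bash
python3 - <<'E'
from h import *
s,R=tool(); save('wrist','w7')
Q=cloud('w7'); q=(Q-s['tcp_pos'])@R
m=(Q[...,2]>50)&(Q[...,2]<57)&(abs(q[...,0])<26)&(abs(q[...,1])<14)
n,l,st,c=cv2.connectedComponentsWithStats(m.astype(np.uint8)); k=1+np.argmax(st[1:,4]); print('bar tool',st[k],cv2.minAreaRect(q[l==k][:,:2].astype(np.float32)))
rel([491.2,155.6,2],172.5); print(s['wrist_torque'],s['contact_force'])
E
```

```text
bar tool [ 302  278   36  108 3655] ((0.5907974243164062, 1.8689031600952148), (12.015236854553223, 40.324947357177734), 89.22119140625)
tcp [493.2 155.6   5.3] yaw y 172.14 clock 13.6
delta cm [0.03 0.2  0.33] turn -0.36
[ 0.0183996   0.00832954 -0.03280759] [ 0.29841148 -0.68304673  0.25636374]
```

Call:
drive_tool([
  [0, 0.2, 0.2],
  [0, 0.2, 0.2],
  [0, 0.2, 0.2],
  [0, 0.2, 0.2],
  [0, 0.2, 0.2],
  [0, 0.2, 0.2],
  [0, 0.2, 0.2],
  [0, 0.2, 0.2],
], turn=[-0.4, -0.4, -0.4, -0.4, -0.4, -0.4, -0.4, -0.4], claw=[4, 4, 4, 3, 2, 0.8, 0.8, 0.8])

```text
clock: 14.6
tcp_pos: [491.6, 155.7, 3.0]
tool_rot: [-2.072, 2.36, -0.002]
contact_force: [4.6, -0.6, -1.7]
grip_width: 10.6
finger_force: 62.0
```

```bash
python3 - <<'E'
from h import *
s,R=tool(); rel([491.2,155.6,2],172.5); print(s['wrist_torque'],s['contact_force'],s['grip_width'],s['finger_force'])
E
```

```text
tcp [491.6 155.7   3. ] yaw y 172.55 clock 14.6
delta cm [0.01 0.04 0.1 ] turn 0.05
[-0.1497258  -0.67703317  0.11331396] [ 4.60804277 -0.64852345 -1.72320057] 10.648274163804876 62.03754901885986
```

Call:
drive_tool([
  [0, 0, 0],
  [0, 0, 0],
  [0, 0, 0],
  [0, 0, 0],
  [0, 0, 0],
  [0, 0, 0],
  [0, 0, 0],
  [0, 0, 0],
], turn=[8, 16, 24, 32, 40, 48, 56, 62], claw=[0.8, 0.8, 0.8, 0.8, 0.8, 0.8, 0.8, 0.8])

```text
clock: 15.6
tcp_pos: [491.8, 155.6, 2.9]
tool_rot: [-0.555, 3.09, -0.001]
contact_force: [6.4, -2.1, -3.0]
grip_width: 10.4
finger_force: 61.9
```

```bash
cat > k.py <<'E'
from h import *
s,R=tool(); y=np.degrees(np.arctan2(R[1,1],R[0,1])); a=(185.8-y)%360
T=s['wrist_torque']; print('a',round(a,2),'travel',round(10*(1-np.cos(np.radians(a))),2),'tcp',s['tcp_pos'].round(1),'T',T.round(3),'F',s['contact_force'].round(1),'w',s['grip_width'].round(1),s['clock'])
E
python3 k.py
```

```text
Traceback (most recent call last):
  File "k.py", line 3, in <module>
    T=s['wrist_torque']; print('a',round(a,2),'travel',round(10*(1-np.cos(np.radians(a))),2),'tcp',s['tcp_pos'].round(1),'T',T.round(3),'F',s['contact_force'].round(1),'w',s['grip_width'].round(1),s['clock'])
                                                                                                                                                                            ^^^^^^^^^^^^^^^^^^^^^
AttributeError: 'float' object has no attribute 'round'
```

```bash
sed -i "s/s\['grip_width'\].round(1)/round(s['grip_width'],1)/" k.py; python3 k.py
```

```text
a 75.44 travel 7.49 tcp [491.8 155.6   2.9] T [-0.211 -0.924  0.165] F [ 6.4 -2.1 -3. ] w 10.4 15.6
```

Call:
drive_tool([
  [0, 0, 0],
  [0, 0, 0],
  [0, 0, 0],
  [0, 0, 0],
  [0, 0, 0],
  [0, 0, 0],
  [0, 0, 0],
  [0, 0, 0],
], turn=[1, 2, 3, 4, 5, 6, 7, 8], claw=[0.8, 0.8, 0.8, 0.8, 0.8, 0.8, 0.8, 0.8])

```text
clock: 16.6
tcp_pos: [491.9, 155.5, 3.0]
tool_rot: [-0.342, 3.12, -0.001]
contact_force: [6.0, -2.2, -2.3]
grip_width: 10.7
finger_force: 61.9
```

```bash
python3 k.py; python3 -c "
from h import *
save('scene','s8'); save('side','d8'); save('wrist','w8')"
```

```text
a 83.28 travel 8.83 tcp [491.9 155.5   3. ] T [-0.222 -0.876  0.206] F [ 6.  -2.2 -2.3] w 10.7 16.6
```

Call:
drive_tool([
  [0, 0, 0],
  [0, 0, 0],
  [0, 0, 0],
  [0, 0, 0],
  [0, 0, 0],
  [0, 0, 0],
  [0, 0, 0],
  [0, 0, 0],
], turn=[1, 2, 3, 4, 5, 6, 7, 7], claw=[0.8, 0.8, 0.8, 0.8, 0.8, 0.8, 0.8, 0.8])

```text
clock: 17.75
tcp_pos: [491.9, 155.5, 2.9]
tool_rot: [-0.152, 3.135, -0.001]
contact_force: [6.0, -2.4, -2.7]
grip_width: 11.0
finger_force: 61.9
```

```bash
python3 k.py
```

```text
a 90.26 travel 10.05 tcp [491.9 155.5   2.9] T [-0.251 -0.944  0.033] F [ 6.  -2.4 -2.7] w 11.0 17.75
```

Call:
drive_tool([
  [0, 0, 0],
  [0, 0, 0],
  [0, 0, 0],
  [0, 0, 0],
  [0, 0, 0],
  [0, 0, 0],
  [0, 0, 0],
  [0, 0, 0],
], turn=[0.5, 1, 1.5, 2, 2.5, 3, 3.5, 4], claw=[0.8, 0.8, 0.8, 0.8, 0.8, 0.8, 0.8, 0.8])

```text
clock: 18.75
tcp_pos: [491.9, 155.5, 2.9]
tool_rot: [-0.042, 3.138, -0.001]
contact_force: [5.6, -2.3, -3.0]
grip_width: 10.7
finger_force: 61.9
```

```bash
python3 k.py; cat > j.py <<'E'
from h import *
import sys
def ana(f,B=None):
    Q=cloud(f)
    b=np.array([517.64,167.34]); c=np.radians(5.8); X=np.array([np.cos(c),np.sin(c)]); Y=np.array([-X[1],X[0]])
    r=Q[...,:2]-b; x=r@X; y=r@Y; z=Q[...,2]
    o=[]
    for n,m in dict(er=(z>23.5)&(z<28)&(x>-16)&(x<20)&(abs(y)<15), jaw=(z>28.5)&(z<33)&(x>14)&(x<35)&(abs(y)<15),post=(z>22)&(z<27.5)&(x>38)&(x<60)&(abs(y)<15)).items():
        if m.sum()>10: o.append((n,int(m.sum()),np.percentile(x[m],[3,50,97]).round(2)))
    print(f,*o)
for f in sys.argv[1:]: ana(f)
E
python3 - <<'E'
from h import *
save('wrist','w9'); save('scene','s9'); save('side','d9')
E
python3 j.py w3 w5 w8 w9 s0 s5 s8 s9 d8 d9; python3 k.py
```

```text
a 94.26 travel 10.74 tcp [491.9 155.5   2.9] T [-0.227 -0.927  0.172] F [ 5.6 -2.3 -3. ] w 10.7 18.75
w3 ('er', 132, array([-15.75,  19.48,  19.99])) ('jaw', 392, array([21.27, 23.37, 25.77])) ('post', 411, array([38.84, 43.55, 52.97]))
w5 ('er', 2387, array([-10.55,   1.06,  19.41])) ('jaw', 373, array([21.11, 22.99, 25.82])) ('post', 516, array([38.58, 41.48, 52.18]))
w8 ('er', 581, array([11.03, 15.47, 19.93])) ('jaw', 419, array([20.77, 22.58, 25.45]))
w9 ('er', 403, array([11.33, 15.51, 19.89])) ('jaw', 264, array([20.84, 22.63, 25.74]))
s0 ('jaw', 25, array([21.48, 23.51, 25.03])) ('post', 52, array([38.99, 47.78, 53.04]))
s5 ('er', 167, array([-10.44,   1.54,  13.54])) ('jaw', 27, array([20.85, 23.41, 25.76])) ('post', 47, array([39.65, 47.92, 53.13]))
s8 ('er', 197, array([-13.64,   3.08,  17.64])) ('jaw', 25, array([21.17, 23.4 , 25.36])) ('post', 49, array([39.91, 48.26, 53.  ]))
s9 ('er', 211, array([-12.89,   4.85,  18.4 ])) ('jaw', 27, array([21.05, 23.58, 25.84])) ('post', 54, array([38.96, 47.45, 53.06]))
d8 ('er', 83, array([-6.65,  7.71, 19.53])) ('jaw', 25, array([18.07, 22.4 , 25.04])) ('post', 21, array([38.66, 41.45, 50.51]))
d9 ('er', 108, array([-4.57,  8.33, 19.39])) ('jaw', 25, array([19.79, 23.35, 25.69])) ('post', 23, array([38.67, 43.9 , 52.71]))
a 94.26 travel 10.74 tcp [491.9 155.5   3. ] T [-0.276 -0.975  0.032] F [ 6.1 -2.2 -2.4] w 10.7 18.9
```

Call:
drive_tool([
  [0, 0, 0],
  [0, 0, 0],
  [0, 0, 0],
  [0, 0, 0],
  [0, 0, 0],
  [0, 0, 0],
  [0, 0, 0],
  [0, 0, 0],
], turn=[0.5, 1, 1.5, 2, 2.5, 3, 3.5, 4], claw=[0.8, 0.8, 0.8, 0.8, 0.8, 0.8, 0.8, 0.8])

```text
clock: 19.9
tcp_pos: [491.9, 155.5, 3.0]
tool_rot: [0.067, 3.138, -0.001]
contact_force: [5.6, -1.9, -2.9]
grip_width: 10.5
finger_force: 61.9
```

```bash
python3 k.py
```

```text
a 98.24 travel 11.43 tcp [491.9 155.5   3. ] T [-0.286 -0.9    0.234] F [ 5.6 -1.9 -2.9] w 10.5 19.9
```

Call:
drive_tool([
  [0, 0, 0],
  [0, 0, 0],
  [0, 0, 0],
  [0, 0, 0],
  [0, 0, 0],
  [0, 0, 0],
  [0, 0, 0],
  [0, 0, 0],
], turn=[0.5, 1, 1.5, 2, 2.5, 3, 3.5, 4], claw=[0.8, 0.8, 0.8, 0.8, 0.8, 0.8, 0.8, 0.8])

```text
clock: 20.9
tcp_pos: [491.9, 155.4, 3.0]
tool_rot: [0.176, 3.134, -0.001]
contact_force: [4.9, -2.2, -2.3]
grip_width: 10.6
finger_force: 62.0
```

```bash
python3 k.py; python3 -c "
from h import *
save('wrist','w10'); save('scene','s10')"; python3 j.py w10 s10
```

```text
a 102.23 travel 12.12 tcp [491.9 155.4   3. ] T [-0.268 -0.869  0.241] F [ 4.9 -2.2 -2.3] w 10.6 20.9
w10 ('er', 263, array([-15.64,  12.7 ,  19.35])) ('jaw', 119, array([22.11, 23.82, 26.78]))
s10 ('er', 215, array([-12.58,   5.  ,  19.12])) ('jaw', 30, array([22.49, 24.84, 27.07])) ('post', 44, array([39.72, 47.11, 52.96]))
```

The jaw has moved about 1.3 mm, roughly 6 N, and the torque agrees. It needs about 8° more.

Call:
drive_tool([
  [0, 0, 0],
  [0, 0, 0],
  [0, 0, 0],
  [0, 0, 0],
  [0, 0, 0],
  [0, 0, 0],
  [0, 0, 0],
  [0, 0, 0],
], turn=[1, 2, 3, 4, 5, 6, 7, 8], claw=[0.8, 0.8, 0.8, 0.8, 0.8, 0.8, 0.8, 0.8])

```text
clock: 22.0
tcp_pos: [491.8, 155.4, 2.9]
tool_rot: [0.394, 3.114, -0.001]
contact_force: [5.4, -2.8, -2.8]
grip_width: 10.6
finger_force: 62.1
```

```bash
python3 k.py; python3 -c "
from h import *
for i in range(3): save('wrist',f'wa{i}'); save('scene',f'sa{i}')"; python3 j.py wa0 sa0 wa1 sa1 wa2 sa2; python3 k.py
```

```text
a 110.23 travel 13.46 tcp [491.8 155.4   2.9] T [-0.248 -0.912  0.336] F [ 5.4 -2.8 -2.8] w 10.6 22.0
wa0 ('er', 366, array([-15.44,  -8.4 ,   4.25]))
sa0 ('er', 222, array([-13.83,   4.02,  18.84])) ('jaw', 30, array([23.27, 25.66, 27.88])) ('post', 49, array([39.5 , 49.26, 53.44]))
wa1 ('er', 362, array([-15.57,  -8.6 ,   4.88]))
sa1 ('er', 212, array([-12.91,   4.79,  19.29])) ('jaw', 29, array([18.46, 25.64, 28.07])) ('post', 59, array([39.62, 47.55, 53.25]))
wa2 ('er', 370, array([-15.56,  -8.51,   4.36]))
sa2 ('er', 224, array([-13.06,   4.32,  19.  ])) ('jaw', 24, array([24.13, 26.14, 28.1 ])) ('post', 56, array([39.52, 48.51, 53.6 ]))
a 110.21 travel 13.46 tcp [491.8 155.4   2.9] T [-0.362 -0.963  0.27 ] F [ 4.5 -2.8 -2.4] w 10.8 22.3
```

Both the jaw travel (about 2.3 mm) and the torque rise (about 0.17 N m) give 11–12 N. I'll let go and back off.

Call:
drive_tool([
  [0, 0, 0],
  [0, 0, 0],
  [0, 0, 0],
  [0, 0, -1],
  [0, 0, -3],
  [0, 0, -6],
  [0, 0, -9],
  [0, 0, -12],
], turn=[0, 0, 0, 0, 0, 0, 0, 0], claw=[2, 3, 4, 4, 4, 4, 4, 4])

```text
clock: 23.3
tcp_pos: [490.7, 155.9, 124.5]
tool_rot: [0.395, 3.116, 0.001]
contact_force: [0.3, 0.2, 0.5]
grip_width: 39.6
finger_force: 0.0
```

```bash
python3 - <<'E'
from h import *
rel([575,185,130],95.8)
E
```

```text
tcp [490.7 155.9 124.5] yaw y 75.55 clock 23.3
delta cm [-7.44  4.93 -0.55] turn -20.25
```

Call:
drive_tool([
  [-1.5, 1, 0],
  [-3, 2, 0],
  [-4.5, 3, 0],
  [-6, 4, 0],
  [-7.4, 4.5, 0],
  [-7.4, 4.5, 0],
  [-7.4, 4.5, 0],
  [-7.4, 4.5, 0],
], turn=[-4, -8, -12, -16, -20, -20, -20, -20], claw=[4, 4, 4, 4, 4, 4, 4, 4])

```text
clock: 24.3
tcp_pos: [573.0, 180.8, 122.7]
tool_rot: [0.151, -3.138, 0.0]
contact_force: [0.6, -0.0, 0.3]
grip_width: 40.3
finger_force: 0.0
```

```bash
python3 - <<'E'
from h import *
save('wrist','wf'); save('scene','sf'); save('scene','sg')
b=np.array([517.64,167.34]); c=np.radians(5.8); X=np.array([np.cos(c),np.sin(c)]); Y=np.array([-X[1],X[0]])
for f in('w3','wf'):
    Q=cloud(f); r=Q[...,:2]-b; K=np.stack([r@X,r@Y],-1).astype(np.float32); z=Q[...,2]
    for n,lo,hi,x0,x1 in(('bar',50,57,-55,0),('eraser',23.5,28,-12,19.4),('jaw',28.5,33,17,35),('post',22,33,36,60)):
        m=(z>lo)&(z<hi)&(K[...,0]>x0)&(K[...,0]<x1)&(abs(K[...,1])<40)
        if m.sum()>50:
            k,l,st,_=cv2.connectedComponentsWithStats(m.astype(np.uint8)); i=1+np.argmax(st[1:,4]); print(f,n,cv2.minAreaRect(K[l==i]),np.median(z[l==i]).round(1))
E
python3 j.py w3 wf s0 sf sg; python3 -c "
from h import *
crop('wf',190,0,450,260,2.2,'cf')"
```

```text
w3 bar ((-27.503307342529297, -8.99833869934082), (40.169219970703125, 12.265157699584961), 76.73841857910156) 53.8
w3 eraser ((19.018186569213867, 17.967952728271484), (0.2086900770664215, 7.325922012329102), 0.5516940951347351) 24.5
w3 jaw ((23.2547550201416, 0.21427536010742188), (43.463294982910156, 5.1030049324035645), 89.69165802001953) 29.6
w3 post ((45.26326370239258, 0.16206741333007812), (18.17652702331543, 52.071773529052734), 0.11947908252477646) 27.7
wf bar ((-27.46360206604004, -8.918767929077148), (12.105266571044922, 39.93378448486328), 70.35858154296875) 53.7
wf eraser ((3.8935203552246094, -0.19360923767089844), (49.92140197753906, 30.88519287109375), 89.80715942382812) 26.0
wf jaw ((25.78435707092285, 0.01900482177734375), (5.547402858734131, 43.6780891418457), 1.0148857831954956) 29.6
wf post ((46.408714294433594, 0.04719734191894531), (14.24895191192627, 51.68052673339844), 2.5766220092773438) 27.8
w3 ('er', 132, array([-15.75,  19.48,  19.99])) ('jaw', 392, array([21.27, 23.37, 25.77])) ('post', 411, array([38.84, 43.55, 52.97]))
wf ('er', 2272, array([-14.63,   3.62,  19.13])) ('jaw', 276, array([24.02, 25.96, 28.08])) ('post', 315, array([39.  , 44.61, 53.03]))
s0 ('jaw', 25, array([21.48, 23.51, 25.03])) ('post', 52, array([38.99, 47.78, 53.04]))
sf ('er', 217, array([-13.4 ,   4.11,  19.29])) ('jaw', 29, array([23.15, 26.47, 28.74])) ('post', 47, array([39.68, 47.04, 52.96]))
sg ('er', 217, array([-13.21,   4.33,  18.93])) ('jaw', 27, array([24.  , 25.87, 27.65])) ('post', 50, array([38.91, 48.56, 53.08]))
```

View pics/cf.png

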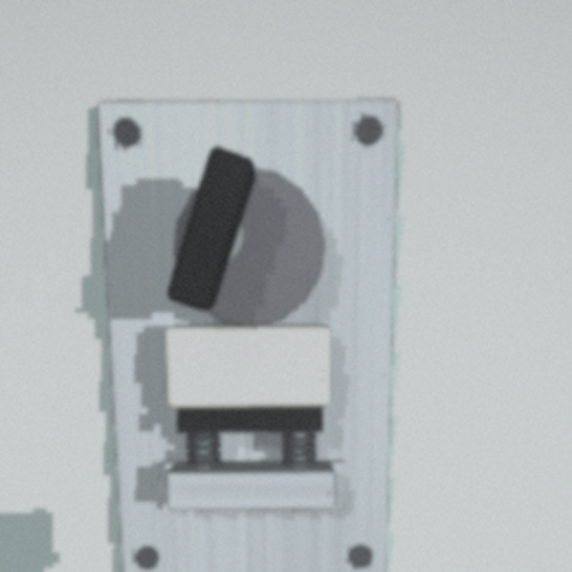

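The crop shows the eraser (248,365) clamped between the lobe (250,245) and the jaw (250,418), flat and centred. The knob is at 110°, and the jaw has moved about 2.5 mm, roughly 12.6 N. I'll hand it in.

```bash
python3 -c "
from station import *
print(close_job())"
```

```text
the job is handed in; nothing more can be done
None
```

The job is handed in: the largest eraser lies flat and midway along the clamp's jaw, held with about 12.6 N (from the jaw's 2.5 mm travel), and the gripper has let go and backed off.

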